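Assemble a plate stack in the alignment press and set its thumbscrew

ROBOT

A 7-joint arm with a two-finger parallel gripper is mounted at the origin on a cart in front of the work surface, level with it; the furniture and walls round the work are solid. World frame = base frame: x ahead of the robot, y to its left, z up, the work surface at z = 0. Lengths are in m, angles in degrees, forces in N, time in s.
With the tool pointing down it reaches from about 0.425 to 0.875 m from the base axis. Payload 4.7 kg.
Tool frame: the origin (TCP) lies at the very end of the fingers, on their centre line; the grasp point (between the pads) lies 19 mm behind it (env.grip_point_offset is the distance from the TCP to the grasp point, in m); z points along the fingers, y is the line along which they close (so a half turn about z gives the same grasp; the last joint's range is limited). The gripper opens to 87 mm and grips with 3 to 60 N. Pads are 19 mm wide; open, the fingers measure 117 mm over their backs; the gripper's body (75 mm by 190 mm) begins 51 mm behind the grasp point.
Start: joints at [-69.265, 18.392, -4.016, 83.108, 1.295, 78.541, -3.26], TCP at [0.222, 0.611, 0.223] pointing down, gripper open.
Joint ranges: [-163.93, 163.93], [-17.29, 119.83], [-79.2, 71.16], [3.27, 140.29], [-89.18, 269.18], [5.43, 117.66], [-154.24, 154.24]. Speed limits (degrees/s): [147.25, 147.25, 180, 180, 180, 180, 180].

INTERFACE

Orientations are given as [roll, pitch, yaw] about the fixed x, y, z axes, in that order (R = Rz(yaw) Ry(pitch) Rx(roll)).
In Python, from cell import env gives the robot as it stands.
- The arm moves only by the tool jog_arm, never from a script. Its argument "motion" is a list of rows, each an object of numbers: "x", "y", "z": the shift along the tool's x, y, z in cm; "ax", "ay", "az": the turn, a rotation vector about the tool's x, y, z in degrees. In form: [{"x": .., "y": .., "z": .., "ax": .., "ay": .., "az": ..}, ...]. A call has exactly 5 rows; each row shifts and turns the commanded pose from where the row before left it, along the tool's axes as they then stand; what a row does not reach is not made up. A row lasts 1/10 s, in which the tool goes at most 50 mm and 8.59 degrees, less where a joint would pass 70% of its speed; a pose out of reach is approached as far as the arm can. A call is refused whole if a number of a shift passes 5 or a number of a turn 8.59, either way. A call with a gripper value outside its range is refused whole. "claw" is the gripper command: -1 is shut, 1 is fully open, values between are in proportion, set as the call begins (left out, the last holds). The fingers move at their own pace and stop on an object; "squeeze" is the grip in N (left out, the last holds). Time passes only in rows, so rows that do not move let the fingers close, or fill a call up. It gives the time, the measured TCP pose, the force, the opening and the grip force at its end, in the units of the state.
- env.get_obs(): the state, without advancing time (a new reading comes with each control period).
- env.read_camera(name): name is "scene" or "top" or "wrist"; returns the picture (400x640x3 uint8, red, green, blue); there is no depth.
- env.camera_params(name): a dict with "fx", "fy", "cx", "cy" (pixels), "extrinsics" (4x4, takes a point from world to camera coordinates). Camera axes: x right, y up, looking along -z (the intrinsics and any distortion apply to the point x, -y, -z); pixel columns grow to the right and rows downward; lengths in m; the calibration is good to about 2 mm. A picture is of the moment at which its call begins: read the wrist's pose just before it. camera_params takes no time and is no camera call; for the wrist camera it gives the pose at the moment of the call.
- env.sign_off(): hands the job in; it is judged then, once.
The state is a dict: "time_s": time; "qpos": joint angles; "joint_velocities": joint speeds; "effort": joint torques, N m; "tool_pos": TCP position; "tool_rot": TCP orientation; "force": force on the tool from outside, world axes, zero at the start; "wrist_torque": the same for the moment, N m; "grip_width": finger opening in m; "grasp_force": force on a finger pad.
Only numpy, scipy, OpenCV 4.12 (cv2) and the standard library are available. Lean on these libraries where they do the work, as an engineer would, in place of code of your own. Each camera call takes 0.05 s, during which the arm holds its last target. There are 200 camera calls.

TASK

Lay the thin card separator squarely on the dark metal plate already lying in the alignment press, then stack the second metal plate on top of it. Then turn the press's wing thumbscrew clockwise (seen from above) until it seats, back it off a quarter turn, and finish still gripping its wing there. Leave the other things on the bench where they are.

Things in the scene. Friction and masses are not known exactly. Their poses are not given: they have to be found in the camera images.
- press: Fixed aluminium press, bed 92 x 186 mm, bed top z = 12 mm. Origin at bench height under the middle of the plate pocket; y along the pocket, x across. Plates lie with their length along y, either way round: lower plate underside at z = 12 mm, separator 24, upper plate 28 to 40. Thumbscrew axis at x = 0, y = -89 mm, on a housing 50 x 46 mm with its top at z = 44 mm
- fence (a point): Middle of the foot of the fixed end fence's inner face, on the bed at y = +40 mm of the press. Fence and jaw are 40 mm wide. Four steel side guides, 10 mm wide, at y = +-31 mm of the press, leave 50 mm across x for the 44 mm plates. Guides, fence and jaw are straight to z = 34 mm and flare outward to 44 mm; between the guides the sides are open for fingers
- jaw_face (a point): Middle of the foot of the sliding jaw's inner face, facing the fence. The thumbscrew moves it: y = -49.4 mm of the press plus 3 mm per rad, so -40.4 mm when seated. It pushes the 80 mm long stack up to the fence
- thumbscrew (a joint): Thumbscrew of the press, vertical axis, rad; grows as it turns clockwise seen from above (tightening). It seats on a hard stop at 3.0; starts 1.7 to 2.6 rad before that (more than one grasp); stays where it is left; needs about 0.06 N m to turn
- wing: Upright black grip blade on the thumbscrew, 36 mm long (x), 8 mm thick (y), 24 mm high; origin on the screw's axis at the blade's underside, 53 mm above the bench, z up. Grip it across its 8 mm from above with the tips at least 2 mm above its underside. It turns with the screw
- lower_plate: Dark anodised metal plate already lying loose in the press, 44 x 80 x 12 mm (x by y by z); origin at the centre of its underside, z up, y along its length
- separator: Thin brown card sheet, rigid, 20 g, lying on one station of the rest with its underside 16 mm above the bench, 44 x 80 x 4 mm (x by y by z); origin at the centre of its underside, z up, y along its length
- upper_plate: Second dark anodised metal plate, 100 g, lying on the other station of the rest with its underside 16 mm above the bench, 44 x 80 x 12 mm (x by y by z); origin at the centre of its underside, z up, y along its length
- rest: Fixed low aluminium rest, base 60 x 190 x 4 mm, with two blocks 24 x 60 mm (x by y), top at 16 mm, at y = +52 and -52 mm; sheet and plate lie on these along y and overhang the blocks by 10 mm at each long side, so fingers can reach past their edges. Which lies where changes. Origin at the centre of its underside
- lab_timer: Bystander, to be left where it stands: white round timer with a dial knob, 65 mm across, 44 mm high; origin at the centre of its underside
- vial_green: Bystander, to be left where it stands: small capped vial, 28 mm across, 48 mm high; origin at the centre of its underside
- objective_can: Bystander, to be left where it stands: white can with black cap, 36 mm across, 54 mm high; origin at the centre of its underside
- marker: Bystander, to be left where it stands: marker pen lying down, 17 x 135 x 16 mm; origin at the centre of its underside
- spare_eyepiece: Bystander, to be left where it stands: black eyepiece, 34 mm across, 44 mm high; origin at the centre of its underside
Mind the look-alikes: they are no part of the job. Of the things shaped like the press, the aluminium one is meant. What is shaped like the upper_plate but pink is not meant.

How it is judged:
By the outcome, as a careful person would: the job done as asked, in the order asked, and still so for the second after the job is handed in, while the arm keeps its last pose, push and grip.
It also fails if it takes over 72 s, if anything falls off the work surface, if the arm or the gripper's body presses on something with over 40 N, if the wrist force passes 120 N, or if a joint passes its speed limit or range.

## Working session

There is one attempt and no reset: what is moved stays moved. The work goes in short steps, Python scripts to look and compute and a tool call to move; the robot and the scene stay as the last step left them, time stands still between calls to the robot, and variables do not carry over. Pictures are saved under pics/ and viewed, at most 10 in all, crops included, and the job is handed in when it is done.

Besides the shell and the picture viewer there is one more tool, called after "Emit:" by a JSON object that holds its "fn" and its "kwargs", one argument or row to a line. jog_arm: Moves the arm, as the interface text tells. Its arguments: {"type":"object","properties":{"motion":{"type":"array"},"claw":{"type":"number"},"squeeze":{"type":"number"}},"required":["motion"]}

```bash
ls; mkdir -p pics; python3 - <<'E'
from cell import env
import cv2,numpy as np
o=env.get_obs();print(o['time_s'],o['tool_pos'],o['tool_rot'],o['grip_width'])
for n in('top','scene'):
    p=env.camera_params(n);im=env.read_camera(n);cv2.imwrite(f'pics/{n}0.png',im[:,:,::-1]);print(n,p)
E
```

```text
pics
0.0 [0.22139413 0.61055349 0.22146487] [-1.79893053e+02  6.52985996e-03  1.60072576e+02] 0.08695156223189887
top {'fx': 401.79291803850765, 'fy': 401.79291803850765, 'cx': 315.5406211089257, 'cy': 193.58340864149534, 'extrinsics': array([[-0.01612802, -0.99981221, -0.0107436 ,  0.14040966],
       [ 0.99847387, -0.01667219,  0.05264942, -0.5220813 ],
       [-0.05281865, -0.00987808,  0.99855526, -1.39599059],
       [ 0.        ,  0.        ,  0.        ,  1.        ]])}
scene {'fx': 483.4408363854799, 'fy': 483.4408363854799, 'cx': 316.195799372529, 'cy': 204.14067482189392, 'extrinsics': array([[ 0.71948808, -0.69423978, -0.01918388, -0.29779547],
       [ 0.45320405,  0.44839735,  0.7704193 , -0.34485433],
       [-0.52625373, -0.56300172,  0.63724883, -1.08637233],
       [ 0.        ,  0.        ,  0.        ,  1.        ]])}
```

View pics/top0.png

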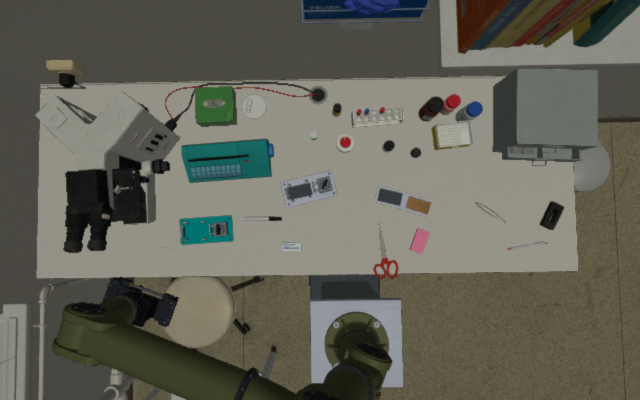

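View pics/scene0.png

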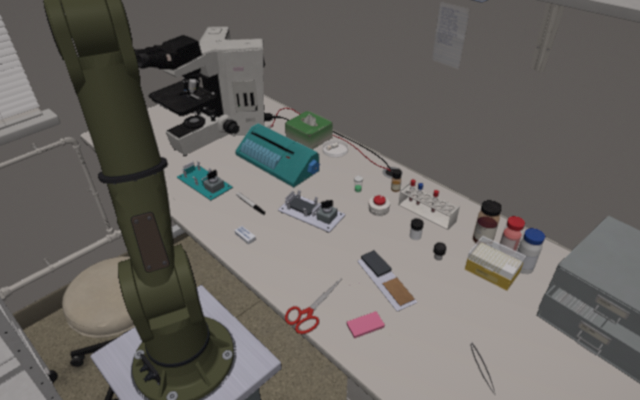

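```bash
cat >h.py <<'E'
import cv2,numpy as np
from cell import env
from scipy.spatial.transform import Rotation as R
def cast(P,u,v,z):
    E=P['extrinsics'];d=np.array([(u-P['cx'])/P['fx'],-(v-P['cy'])/P['fy'],-1]);Rt=E[:3,:3].T
    c=-Rt@E[:3,3];d=Rt@d;return c+d*(z-c[2])/d[2]
def tool():
    o=env.get_obs();return o['tool_pos'],R.from_euler('xyz',o['tool_rot'],degrees=True),o
def snap(n,name):
    P=env.camera_params(n);im=env.read_camera(n)[:,:,::-1].copy();cv2.imwrite(f'pics/{name}.png',im);return P,im
def blobs(im,lo,hi,roi=None,amin=60):
    m=cv2.inRange(cv2.cvtColor(im,cv2.COLOR_BGR2HSV),lo,hi)
    if roi: k=np.zeros_like(m);k[roi[1]:roi[3],roi[0]:roi[2]]=255;m&=k
    m=cv2.morphologyEx(m,cv2.MORPH_OPEN,np.ones((3,3)))
    return [c for c in cv2.findContours(m,cv2.RETR_EXTERNAL,cv2.CHAIN_APPROX_NONE)[0] if cv2.contourArea(c)>amin]
def rect(P,c,z):
    pts=np.array([cast(P,*p[0],z)[:2] for p in c],np.float32)
    r=cv2.minAreaRect(pts*1000);(cx,cy),(w,h),a=r
    if w>h:a+=90;w,h=h,w   # a = direction of short side; long = a+90
    return (round(cx,1),round(cy,1)),(round(w,1),round(h,1)),round((a+90)%180,1)  # long-axis angle in world
def delta(target_xyz,yaw):   # shift in tool axes (cm), turn about tool z (deg), tool pointing down
    p,r,o=tool();d=r.inv().apply(np.array(target_xyz)-p)*100
    t=R.from_euler('xyz',[180,0,yaw],degrees=True);e=(r.inv()*t).as_rotvec(degrees=True)
    return d.round(2),e.round(2)
E
python3 - <<'E'
from h import *
P=env.camera_params('top');im=cv2.imread('pics/top0.png')
for n,u,v,z in[('rest',403,200,.02),('plate',390,197,.028),('sep',418,205,.02),('press',305,188.5,.02),('wing',324,184,.06),('pressL',282,194,.012),('pressR',336,183,.012)]:print(n,cast(P,u,v,z).round(3))
W=env.camera_params('wrist');p,r,o=tool();E=W['extrinsics'];c=-E[:3,:3].T@E[:3,3]
print('cam in tool',r.inv().apply(c-p).round(3),'axes in tool',(r.inv().as_matrix()@E[:3,:3].T).round(2).tolist(),W['fx'],W['cx'],W['cy'])
print(o['qpos'])
for c in blobs(im,(8,80,60),(20,255,255),(370,180,440,220)):print('sep',rect(P,c,.02))
for c in blobs(im,(0,0,0),(180,255,90),(370,180,440,220)):print('dark',rect(P,c,.028))
E
```

```text
rest [ 0.497 -0.173  0.02 ]
plate [ 0.507 -0.126  0.028]
sep [ 0.478 -0.224  0.02 ]
press [0.542 0.168 0.02 ]
wing [0.554 0.102 0.06 ]
pressL [0.525 0.25  0.012]
pressR [0.561 0.059 0.012]
cam in tool [ 0.081  0.    -0.161] axes in tool [[0.0, 0.96, 0.3], [1.0, 0.0, -0.0], [-0.0, 0.3, -0.96]] 320.45174663096805 321.75992540994264 195.5134669091061
[-69.26491773  18.43413451  -4.01476192  83.16806116   1.29537362
  78.54012954  -3.26123733]
sep ((479.3, -224.5), (41.1, 78.5), 71.8)
dark ((508.8, -124.5), (42.2, 79.5), 75.0)
```

Emit:
{"fn": "jog_arm", "kwargs": {
  "motion": [
    {"x":-3.8,"y":-2.6,"z":0.2},
    {"x":-3.8,"y":-2.6,"z":0.2},
    {"x":-3.8,"y":-2.6,"z":0.2},
    {"x":-3.8,"y":-2.6,"z":0.2},
    {"x":-3.8,"y":-2.6,"z":0.2}
  ]
}}

```text
$.motion[0]: bad value
```

Emit:
{"fn": "jog_arm", "kwargs": {
  "motion": [
    {"x":-3.8,"y":-2.6,"z":0.2},
    {"x":-3.8,"y":-2.6,"z":0.2},
    {"x":-3.8,"y":-2.6,"z":0.2},
    {"x":-3.8,"y":-2.6,"z":0.2},
    {"x":-3.8,"y":-2.6,"z":0.2}
  ]
}}

```text
$.motion[0]: bad value
```

Emit:
{"fn": "jog_arm", "kwargs": {
  "motion": [
    {"x":-3.8,"y":-2.6,"z":0.2},
    {"x":-3.8,"y":-2.6,"az":2},
    {"az":8.5},
    {"az":8.5},
    {"az":8.5}
  ]
}}

```text
$.motion[0]: bad value
```

Emit:
{"fn": "jog_arm", "kwargs": {
  "motion": [
    {"az":8.5},
    {"az":8.5},
    {"az":8.5},
    {"az":6},
    {}
  ]
}}

```text
$.motion[0]: bad value
```

```bash
python3 - <<'E'
from h import *
p,r,o=tool();print(p,o['tool_rot'],o['time_s'],o['qpos'],o['force'])
P,im=snap('wrist','w1')
import pickle;pickle.dump(P,open('w1.pkl','wb'))
E
```

```text
[0.22142597 0.61059972 0.22157715] [-1.79902923e+02  6.04838658e-03  1.60072628e+02] 0.1 [-69.26491773  18.43413451  -4.01476192  83.16806116   1.29537362
  78.54012954  -3.26123733] [-0.2553082  -0.11195153 -1.1106676 ]
```

View pics/w1.png

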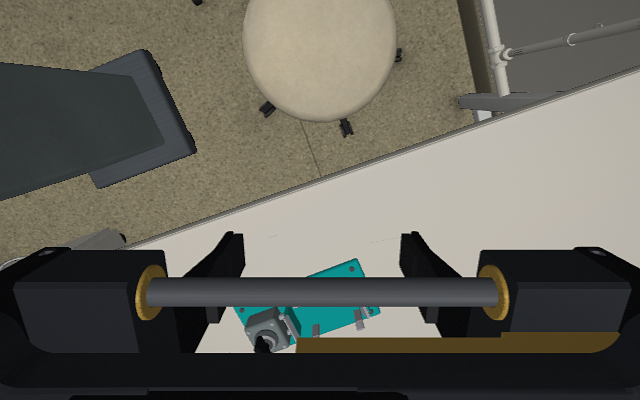

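Emit:
{"fn": "jog_arm", "kwargs": {
  "motion": [
    {"x":-3.8,"y":-2.7,"z":0,"ax":0,"ay":0,"az":0},
    {"x":-3.8,"y":-2.7,"z":0,"ax":0,"ay":0,"az":0},
    {"x":-3.8,"y":-2.7,"z":0,"ax":0,"ay":0,"az":0},
    {"x":-3.8,"y":-2.7,"z":0,"ax":0,"ay":0,"az":0},
    {"x":-3.8,"y":-2.7,"z":0,"ax":0,"ay":0,"az":0}
  ]
}}

```text
time_s: 0.65
tool_pos: [0.3549, 0.4176, 0.2224]
tool_rot: [-180.0, -0.0, 160.1]
force: [-0.1, 0.3, 0.1]
grip_width: 0.0872
grasp_force: 0.0
```

Emit:
{"fn": "jog_arm", "kwargs": {
  "motion": [
    {"x":-3.8,"y":-2.7,"z":0,"ax":0,"ay":0,"az":0},
    {"x":-3.8,"y":-2.7,"z":0,"ax":0,"ay":0,"az":0},
    {"x":-3.8,"y":-2.7,"z":0,"ax":0,"ay":0,"az":0},
    {"x":-3.8,"y":-2.7,"z":0,"ax":0,"ay":0,"az":0},
    {"x":-3.8,"y":-2.7,"z":0,"ax":0,"ay":0,"az":0}
  ]
}}

```text
time_s: 1.15
tool_pos: [0.4875, 0.226, 0.2225]
tool_rot: [180.0, 0.0, 160.1]
force: [0.9, 0.6, 0.4]
grip_width: 0.087
grasp_force: 0.0
```

Emit:
{"fn": "jog_arm", "kwargs": {
  "motion": [
    {"x":-3.8,"y":-2.7,"z":0,"ax":0,"ay":0,"az":0},
    {"x":-3.8,"y":-2.7,"z":0,"ax":0,"ay":0,"az":0},
    {"x":0,"y":0,"z":0,"ax":0,"ay":0,"az":8.5},
    {"x":0,"y":0,"z":0,"ax":0,"ay":0,"az":8.5},
    {"x":0,"y":0,"z":0,"ax":0,"ay":0,"az":8.5}
  ]
}}

```text
time_s: 1.65
tool_pos: [0.5398, 0.1505, 0.2222]
tool_rot: [-180.0, -0.0, 134.2]
force: [-0.5, 0.3, -0.8]
grip_width: 0.0868
grasp_force: 0.0
```

Emit:
{"fn": "jog_arm", "kwargs": {
  "motion": [
    {"x":0,"y":0,"z":0,"ax":0,"ay":0,"az":8.5},
    {"x":0,"y":0,"z":0,"ax":0,"ay":0,"az":8.5},
    {"x":0,"y":0,"z":0,"ax":0,"ay":0,"az":8.5},
    {"x":0,"y":0,"z":0,"ax":0,"ay":0,"az":8},
    {"x":0,"y":0,"z":0,"ax":0,"ay":0,"az":0}
  ]
}}

```text
time_s: 2.15
tool_pos: [0.5397, 0.1511, 0.2223]
tool_rot: [-180.0, 0.0, 101.1]
force: [0.1, -0.5, -0.3]
grip_width: 0.0872
grasp_force: 0.0
```

```bash
python3 - <<'E'
from h import *
p,r,o=tool();print(p,o['tool_rot'],o['time_s'],o['qpos'],o['force'])
P,im=snap('wrist','w2')
import pickle;pickle.dump(P,open('w2.pkl','wb'))
E
```

```text
[0.53965161 0.15105938 0.22231278] [-1.79976250e+02  3.50925487e-03  1.01054857e+02] 2.15 [-38.95489524   7.49646621  22.65201153  96.94450516  -2.96485761
  76.1732804   -4.71194054] [ 0.10067115 -0.5010785  -0.28867919]
```

View pics/w2.png

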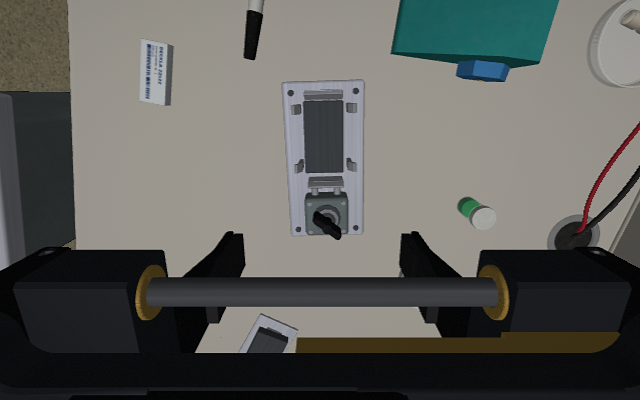

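```bash
python3 - <<'E'
from h import *
import pickle
P=pickle.load(open('w2.pkl','rb'));im=cv2.imread('pics/w2.png')
hsv=cv2.cvtColor(im,cv2.COLOR_BGR2HSV)
for u,v in[(287,120),(360,120),(270,120),(380,120),(322,135),(300,225),(325,222),(325,96),(296,108),(315,200)]:print((u,v),hsv[v,u])
for n,lo,hi,z in[('plate',(85,20,0),(130,255,110),.024),('bed',(100,10,120),(160,80,255),.012),('bed2',(0,0,150),(180,15,255),.012),('wing',(0,0,0),(180,255,35),.07)]:
  for c in blobs(im,lo,hi,(270,70,375,240),60):print(n,cv2.contourArea(c),cv2.boundingRect(c),rect(P,c,z))
cv2.imwrite('pics/w2c.png',cv2.resize(im[70:245,270:380],None,fx=3.4,fy=3.4,interpolation=2))
E
```

```text
(287, 120) [116  21 181]
(360, 120) [113  19 162]
(270, 120) [ 18  20 155]
(380, 120) [ 20  20 155]
(322, 135) [105  32  64]
(300, 225) [114  22 159]
(325, 222) [120  32   8]
(325, 96) [105  11  89]
(296, 108) [113  13  79]
(315, 200) [90 24 86]
plate 764.0 (305, 195, 43, 40) ((555.1, 99.5), (49.8, 50.3), 12.4)
plate 2698.5 (303, 100, 40, 73) ((533.6, 189.0), (42.7, 79.5), 102.1)
bed 9128.0 (282, 80, 82, 156) ((542.0, 158.4), (90.0, 183.0), 102.8)
wing 352.5 (313, 212, 28, 27) ((554.6, 105.2), (15.4, 39.0), 143.8)
```

View pics/w2c.png

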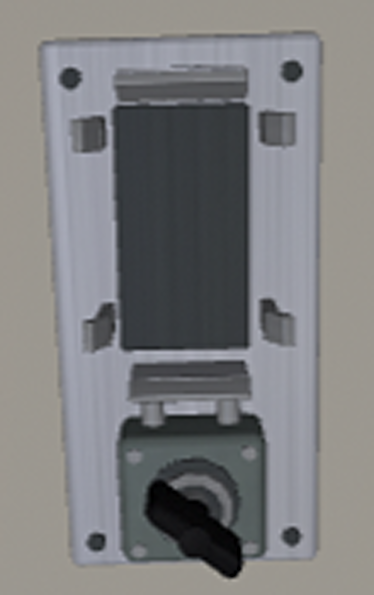

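Emit:
{"fn": "jog_arm", "kwargs": {
  "motion": [
    {"x":-4.3,"y":-1.6,"z":0,"ax":0,"ay":0,"az":0},
    {"x":-4.3,"y":-1.6,"z":0,"ax":0,"ay":0,"az":0},
    {"x":-4.3,"y":-1.6,"z":0,"ax":0,"ay":0,"az":0},
    {"x":-4.3,"y":-1.6,"z":0,"ax":0,"ay":0,"az":0},
    {"x":-4.3,"y":-1.6,"z":0,"ax":0,"ay":0,"az":0}
  ]
}}

```text
time_s: 2.7
tool_pos: [0.502, -0.077, 0.2227]
tool_rot: [180.0, -0.0, 101.3]
force: [0.1, 0.4, 0.4]
grip_width: 0.0869
grasp_force: 0.0
```

Emit:
{"fn": "jog_arm", "kwargs": {
  "motion": [
    {"x":-4.3,"y":-1.6,"z":0,"ax":0,"ay":0,"az":3},
    {"x":-4.3,"y":-1.6,"z":0,"ax":0,"ay":0,"az":8},
    {"x":-4.3,"y":-1.6,"z":0,"ax":0,"ay":0,"az":8.5},
    {"x":0,"y":0,"z":0,"ax":0,"ay":0,"az":8},
    {"x":0,"y":0,"z":0,"ax":0,"ay":0,"az":0}
  ]
}}

```text
time_s: 3.2
tool_pos: [0.4688, -0.2097, 0.2227]
tool_rot: [180.0, -0.0, 73.5]
force: [0.1, -0.8, 0.2]
grip_width: 0.0874
grasp_force: 0.0
```

```bash
python3 - <<'E'
from h import *
import pickle
p,r,o=tool();print(p,o['tool_rot'],o['time_s'])
P,im=snap('wrist','w3');pickle.dump(P,open('w3.pkl','wb'))
roi=(220,40,420,235)
for n,lo,hi,z in[('plate',(85,20,0),(135,255,110),.028),('bed',(100,10,120),(160,80,255),.004),('sep',(8,80,50),(22,255,255),.020)]:
  for c in blobs(im,lo,hi,roi,60):print(n,cv2.contourArea(c),cv2.boundingRect(c),rect(P,c,z))
E
```

```text
[ 0.46881695 -0.20973725  0.22265596] [ 1.79980543e+02 -3.53692248e-02  7.35244653e+01] 3.2
plate 3189.5 (313, 44, 44, 81) ((508.7, -124.6), (43.5, 79.8), 75.9)
bed 2283.5 (309, 42, 55, 165) ((495.4, -171.1), (58.8, 188.2), 72.9)
sep 2309.0 (315, 145, 39, 66) ((479.2, -222.8), (42.6, 79.2), 72.2)
```

View pics/w3.png

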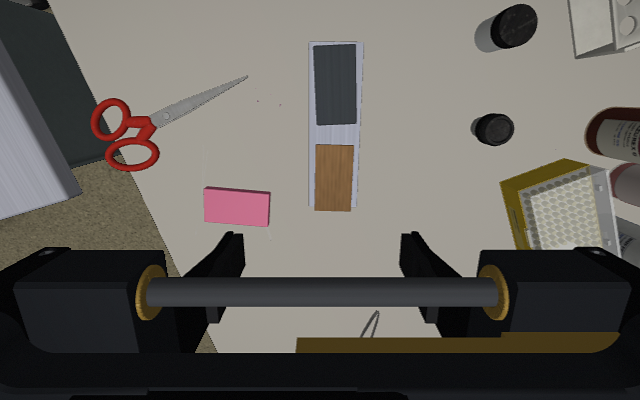

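Emit:
{"fn": "jog_arm", "kwargs": {
  "motion": [
    {"x":-1.0,"y":1.4,"z":2,"ax":0,"ay":0,"az":1.3},
    {"x":0,"y":0,"z":4.7,"ax":0,"ay":0,"az":0},
    {"x":0,"y":0,"z":4.7,"ax":0,"ay":0,"az":0},
    {"x":0,"y":0,"z":4.2,"ax":0,"ay":0,"az":0},
    {"x":0,"y":0,"z":2,"ax":0,"ay":0,"az":0}
  ],
  "claw": 1
}}

```text
time_s: 3.75
tool_pos: [0.4781, -0.2189, 0.0424]
tool_rot: [-179.6, -0.0, 72.8]
force: [0.2, 0.7, 0.3]
grip_width: 0.087
grasp_force: 0.0
```

```bash
python3 - <<'E'
from h import *
print(delta([.4792,-.223,.0155],72.2),tool()[2]['tool_pos'])
E
```

```text
(array([-0.36,  0.24,  2.69]), array([-0.36, -0.01,  0.57])) [ 0.47811214 -0.21892902  0.04239495]
```

Emit:
{"fn": "jog_arm", "kwargs": {
  "motion": [
    {"x":0,"y":0,"z":0.5,"ax":0,"ay":0,"az":0},
    {"x":0,"y":0,"z":0,"ax":0,"ay":0,"az":0},
    {"x":0,"y":0,"z":0,"ax":0,"ay":0,"az":0},
    {"x":0,"y":0,"z":0,"ax":0,"ay":0,"az":0},
    {"x":0,"y":0,"z":0,"ax":0,"ay":0,"az":0}
  ]
}}

```text
time_s: 4.25
tool_pos: [0.4811, -0.222, 0.0428]
tool_rot: [179.9, -0.0, 72.3]
force: [0.7, 0.2, -0.4]
grip_width: 0.0869
grasp_force: 0.0
```

```bash
python3 - <<'E'
from h import *
print(delta([.4792,-.223,.0155],72.2),tool()[2]['tool_pos'])
E
```

```text
(array([-0.15, -0.16,  2.73]), array([ 0.14, -0.04,  0.12])) [ 0.48110493 -0.22204711  0.04282075]
```

Emit:
{"fn": "jog_arm", "kwargs": {
  "motion": [
    {"x":-0.1,"y":-0.1,"z":0.9,"ax":0,"ay":0,"az":0},
    {"x":0,"y":0,"z":0.9,"ax":0,"ay":0,"az":0},
    {"x":0,"y":0,"z":0.9,"ax":0,"ay":0,"az":0},
    {"x":0,"y":0,"z":0,"ax":0,"ay":0,"az":0},
    {"x":0,"y":0,"z":0,"ax":0,"ay":0,"az":0}
  ]
}}

```text
time_s: 4.75
tool_pos: [0.4783, -0.2226, 0.014]
tool_rot: [-179.9, 0.0, 72.3]
force: [0.5, 0.2, 0.6]
grip_width: 0.0869
grasp_force: 0.0
```

Emit:
{"fn": "jog_arm", "kwargs": {
  "motion": [
    {"x":0,"y":0,"z":0,"ax":0,"ay":0,"az":0},
    {"x":0,"y":0,"z":0,"ax":0,"ay":0,"az":0},
    {"x":0,"y":0,"z":0,"ax":0,"ay":0,"az":0},
    {"x":0,"y":0,"z":0,"ax":0,"ay":0,"az":0},
    {"x":0,"y":0,"z":0,"ax":0,"ay":0,"az":0}
  ],
  "claw": -1,
  "squeeze": 15
}}

```text
time_s: 5.25
tool_pos: [0.4789, -0.2226, 0.0147]
tool_rot: [180.0, -0.0, 72.3]
force: [-1.6, 0.1, 0.5]
grip_width: 0.0551
grasp_force: 0.0
```

Emit:
{"fn": "jog_arm", "kwargs": {
  "motion": [
    {"x":0,"y":0,"z":0,"ax":0,"ay":0,"az":0},
    {"x":0,"y":0,"z":0,"ax":0,"ay":0,"az":0},
    {"x":0,"y":0,"z":0,"ax":0,"ay":0,"az":0},
    {"x":0,"y":0,"z":0,"ax":0,"ay":0,"az":0},
    {"x":0,"y":0,"z":0,"ax":0,"ay":0,"az":0}
  ]
}}

```text
time_s: 5.75
tool_pos: [0.4788, -0.2226, 0.0146]
tool_rot: [180.0, -0.0, 72.3]
force: [-0.5, 0.8, 0.5]
grip_width: 0.0436
grasp_force: 15.0
```

Emit:
{"fn": "jog_arm", "kwargs": {
  "motion": [
    {"x":0,"y":0,"z":-1,"ax":0,"ay":0,"az":0},
    {"x":0,"y":0,"z":-3,"ax":0,"ay":0,"az":0},
    {"x":0,"y":0,"z":-4,"ax":0,"ay":0,"az":0},
    {"x":1,"y":-0.2,"z":-3,"ax":0,"ay":0,"az":0},
    {"x":4,"y":-0.7,"z":0,"ax":0,"ay":0,"az":0}
  ]
}}

```text
time_s: 6.25
tool_pos: [0.4877, -0.1778, 0.1301]
tool_rot: [179.4, 0.0, 71.8]
force: [1.5, 1.1, 0.2]
grip_width: 0.0439
grasp_force: 15.0
```

Emit:
{"fn": "jog_arm", "kwargs": {
  "motion": [
    {"x":4,"y":-0.7,"z":0,"ax":0,"ay":0,"az":0},
    {"x":4,"y":-0.7,"z":0,"ax":0,"ay":0,"az":0},
    {"x":4,"y":-0.7,"z":0,"ax":0,"ay":0,"az":0},
    {"x":4,"y":-0.7,"z":0,"ax":0,"ay":0,"az":0},
    {"x":4,"y":-0.7,"z":0,"ax":0,"ay":0,"az":0}
  ]
}}

```text
time_s: 6.75
tool_pos: [0.5132, 0.0304, 0.1255]
tool_rot: [179.9, -0.0, 72.3]
force: [1.1, -0.4, 0.4]
grip_width: 0.0437
grasp_force: 15.0
```

Emit:
{"fn": "jog_arm", "kwargs": {
  "motion": [
    {"x":4,"y":-0.7,"z":0,"ax":0,"ay":0,"az":0},
    {"x":4,"y":-0.7,"z":0,"ax":0,"ay":0,"az":0},
    {"x":4,"y":-0.7,"z":0,"ax":0,"ay":0,"az":0},
    {"x":4,"y":-0.7,"z":0,"ax":0,"ay":0,"az":0},
    {"x":0,"y":0,"z":0,"ax":0,"ay":0,"az":-7}
  ]
}}

```text
time_s: 7.25
tool_pos: [0.5345, 0.1977, 0.1251]
tool_rot: [180.0, -0.2, 79.9]
force: [0.2, 0.7, -1.3]
grip_width: 0.043
grasp_force: 15.0
```

Emit:
{"fn": "jog_arm", "kwargs": {
  "motion": [
    {"x":0,"y":0,"z":0,"ax":0,"ay":0,"az":-8},
    {"x":0,"y":0,"z":0,"ax":0,"ay":0,"az":-8},
    {"x":0,"y":0,"z":0,"ax":0,"ay":0,"az":-7},
    {"x":0,"y":0,"z":0,"ax":0,"ay":0,"az":0},
    {"x":0,"y":0,"z":0,"ax":0,"ay":0,"az":0}
  ]
}}

```text
time_s: 7.75
tool_pos: [0.5352, 0.1897, 0.125]
tool_rot: [180.0, -0.0, 102.1]
force: [-0.2, 0.4, 0.2]
grip_width: 0.0438
grasp_force: 15.0
```

```bash
python3 - <<'E'
from h import *
print(delta([.5344,.1892,.06],102.4),tool()[2]['tool_pos'])
E
```

```text
(array([-0.03, -0.09,  6.5 ]), array([ 0.03, -0.  , -0.31])) [0.53518832 0.18969613 0.12503686]
```

Descend to z ≈ 60 mm and look.

Emit:
{"fn": "jog_arm", "kwargs": {
  "motion": [
    {"x":0,"y":-0.1,"z":2,"ax":0,"ay":0,"az":-0.3},
    {"x":0,"y":0,"z":3,"ax":0,"ay":0,"az":0},
    {"x":0,"y":0,"z":1.5,"ax":0,"ay":0,"az":0},
    {"x":0,"y":0,"z":0,"ax":0,"ay":0,"az":0},
    {"x":0,"y":0,"z":0,"ax":0,"ay":0,"az":0}
  ]
}}

```text
time_s: 8.25
tool_pos: [0.5344, 0.1897, 0.0601]
tool_rot: [180.0, 0.0, 102.5]
force: [1.0, 0.4, 0.1]
grip_width: 0.0435
grasp_force: 15.0
```

```bash
python3 - <<'E'
from h import *
import pickle
P,im=snap('wrist','w4');pickle.dump(P,open('w4.pkl','wb'));print(tool()[2]['tool_pos'])
cv2.imwrite('pics/w4c.png',cv2.resize(im[40:260,190:450],None,fx=3,fy=2.7,interpolation=2))
E
```

```text
[0.53496735 0.18992584 0.0607287 ]
```

View pics/w4c.png

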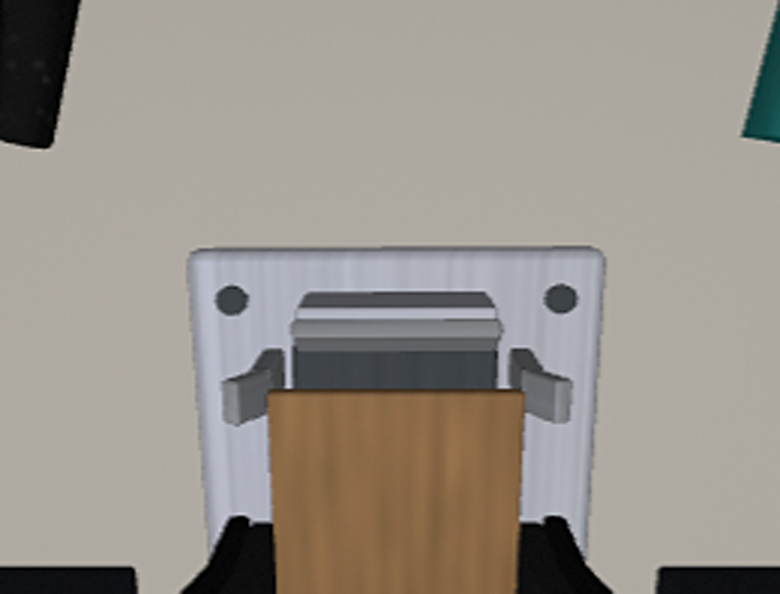

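```bash
python3 - <<'E'
from h import *
import pickle
P=pickle.load(open('w4.pkl','rb'))
a=np.radians(102.5);yd=np.array([np.cos(a),np.sin(a)]);xd=np.array([np.sin(a),-np.cos(a)])
p=np.array([.5350,.1899])
def q(n,cx,cy,z):
    w=cast(P,190+cx/3,40+cy/2.7,z)[:2];print(n,((w-p)@xd*1e3).round(1),((w-p)@yd*1e3).round(1))
q('card L',269,391,.066);q('card R',524,391,.066)
for r in(337,350):q('fence%d'%r,395,r,.034);
q('fence top',395,320,.044)
q('fence L',293,345,.034);q('fence R',498,345,.034)
q('bed L',190,250,.012);q('bed R',605,247,.012);q('hole',231,300,.012);q('hole',561,298,.012)
# same from w2: plate ends, jaw
P=pickle.load(open('w2.pkl','rb'))
def q2(n,cx,cy,z):
    w=cast(P,270+cx/3.4,70+cy/3.4,z)[:2];print(n,((w-p)@xd*1e3).round(1),((w-p)@yd*1e3).round(1))
q2('plate N',182,104,.024);q2('plate S',182,349,.024);q2('plate W',117,230,.024);q2('plate E',248,230,.024)
q2('fence34',182,101,.034);q2('jaw34',190,372,.034);q2('jaw44',190,364,.044);q2('bed N',182,37,.012);q2('bed S',195,560,.012);q2('screw',198,497,.053)
E
```

```text
card L -21.4 39.3
card R 21.4 39.3
fence337 -0.3 42.9
fence350 -0.3 40.0
fence top -0.3 48.5
fence L -20.6 41.1
fence R 20.2 41.1
bed L -44.4 59.4
bed R 44.8 60.2
hole -36.2 47.5
hole 36.0 48.0
plate N 0.2 38.6
plate S -1.7 -40.8
plate W -22.0 -0.4
plate E 20.9 -1.4
fence34 0.2 39.6
jaw34 0.8 -46.3
jaw44 0.8 -41.1
bed N 0.7 59.1
bed S 1.3 -123.9
screw 2.4 -83.3
```

Emit:
{"fn": "jog_arm", "kwargs": {
  "motion": [
    {"x":-0.2,"y":0,"z":1,"ax":0,"ay":0,"az":0},
    {"x":0,"y":0,"z":1,"ax":0,"ay":0,"az":0},
    {"x":0,"y":0,"z":1,"ax":0,"ay":0,"az":0},
    {"x":0,"y":0,"z":0.5,"ax":0,"ay":0,"az":0},
    {"x":0,"y":0,"z":0,"ax":0,"ay":0,"az":0}
  ]
}}

```text
time_s: 8.8
tool_pos: [0.5341, 0.1875, 0.0237]
tool_rot: [-179.9, 0.0, 102.6]
force: [0.5, 0.0, -0.5]
grip_width: 0.0434
grasp_force: 15.0
```

Emit:
{"fn": "jog_arm", "kwargs": {
  "motion": [
    {"x":0,"y":0,"z":0,"ax":0,"ay":0,"az":0},
    {"x":0,"y":0,"z":0,"ax":0,"ay":0,"az":0},
    {"x":0,"y":0,"z":0,"ax":0,"ay":0,"az":0},
    {"x":0,"y":0,"z":0,"ax":0,"ay":0,"az":0},
    {"x":0,"y":0,"z":0,"ax":0,"ay":0,"az":0}
  ]
}}

```text
time_s: 9.3
tool_pos: [0.5345, 0.1877, 0.0247]
tool_rot: [180.0, -0.0, 102.6]
force: [0.2, 0.2, -1.4]
grip_width: 0.0437
grasp_force: 15.0
```

Emit:
{"fn": "jog_arm", "kwargs": {
  "motion": [
    {"x":0,"y":0,"z":0,"ax":0,"ay":0,"az":0},
    {"x":0,"y":0,"z":0,"ax":0,"ay":0,"az":0},
    {"x":0,"y":0,"z":0,"ax":0,"ay":0,"az":0},
    {"x":0,"y":0,"z":0,"ax":0,"ay":0,"az":0},
    {"x":0,"y":0,"z":0,"ax":0,"ay":0,"az":0}
  ],
  "claw": 0.5
}}

```text
time_s: 9.8
tool_pos: [0.5346, 0.1877, 0.0246]
tool_rot: [180.0, -0.0, 102.6]
force: [0.0, 0.6, 0.4]
grip_width: 0.0646
grasp_force: 0.0
```

Emit:
{"fn": "jog_arm", "kwargs": {
  "motion": [
    {"x":0,"y":0,"z":-1,"ax":0,"ay":0,"az":0},
    {"x":0,"y":0,"z":-3,"ax":0,"ay":0,"az":0},
    {"x":0,"y":0,"z":-4,"ax":0,"ay":0,"az":0},
    {"x":-1,"y":0,"z":-4,"ax":0,"ay":0,"az":0},
    {"x":-2,"y":0,"z":-3,"ax":0,"ay":0,"az":0}
  ]
}}

```text
time_s: 10.3
tool_pos: [0.5415, 0.1602, 0.1781]
tool_rot: [179.8, -0.1, 102.8]
force: [0.3, 0.4, 1.2]
grip_width: 0.0654
grasp_force: 0.0
```

Emit:
{"fn": "jog_arm", "kwargs": {
  "motion": [
    {"x":-2,"y":0,"z":-2,"ax":0,"ay":0,"az":0},
    {"x":0,"y":0,"z":0,"ax":0,"ay":0,"az":0},
    {"x":0,"y":0,"z":0,"ax":0,"ay":0,"az":0},
    {"x":0,"y":0,"z":0,"ax":0,"ay":0,"az":0},
    {"x":0,"y":0,"z":0,"ax":0,"ay":0,"az":0}
  ]
}}

```text
time_s: 10.8
tool_pos: [0.5442, 0.14, 0.193]
tool_rot: [-179.8, 0.0, 102.7]
force: [-0.1, -0.7, -0.1]
grip_width: 0.0648
grasp_force: 0.0
```

```bash
python3 - <<'E'
from h import *
import pickle
P,im=snap('wrist','w5');pickle.dump(P,open('w5.pkl','wb'));print(tool()[2]['tool_pos'],tool()[2]['tool_rot'])
for n,lo,hi,z in[('sep',(8,80,30),(22,255,255),.028),('bed',(100,10,120),(160,80,255),.012)]:
  for c in blobs(im,lo,hi,(250,30,400,245),60):print(n,cv2.contourArea(c),cv2.boundingRect(c),rect(P,c,z))
cv2.imwrite('pics/w5c.png',cv2.resize(im[40:260,250:400],None,fx=2.7,fy=2.7,interpolation=2))
print(delta([.5087,-.1246,.15],75.5))
E
```

```text
[0.54439284 0.13983702 0.19318367] [-1.79864048e+02  1.37248710e-02  1.02669386e+02]
sep 3295.5 (302, 91, 44, 80) ((535.0, 187.0), (43.0, 78.3), 102.5)
bed 80.0 (316, 183, 17, 6) ((549.2, 128.5), (5.7, 17.8), 12.7)
bed 6331.5 (279, 67, 90, 169) ((541.9, 158.9), (90.1, 182.0), 102.8)
(array([-25.02,  -9.27,   4.35]), array([-0.13,  0.05, 27.17]))
```

View pics/w5c.png

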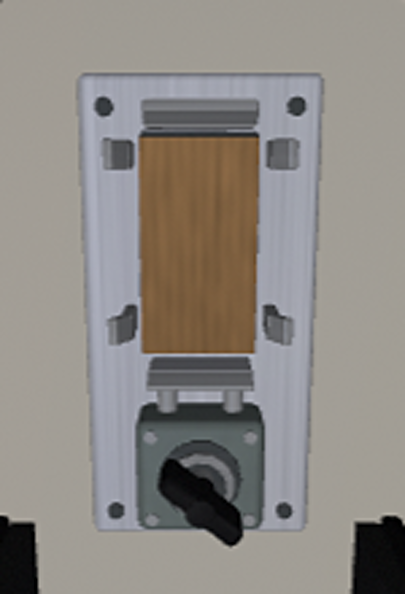

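Emit:
{"fn": "jog_arm", "kwargs": {
  "motion": [
    {"x":-4.1,"y":-1.5,"z":0.7,"ax":0,"ay":0,"az":0},
    {"x":-4.2,"y":-1.6,"z":0.7,"ax":0,"ay":0,"az":0},
    {"x":-4.2,"y":-1.6,"z":0.7,"ax":0,"ay":0,"az":0},
    {"x":-4.2,"y":-1.6,"z":0.7,"ax":0,"ay":0,"az":0},
    {"x":-4.2,"y":-1.5,"z":0.7,"ax":0,"ay":0,"az":0}
  ],
  "claw": 1
}}

```text
time_s: 11.35
tool_pos: [0.5139, -0.0831, 0.1587]
tool_rot: [-180.0, -0.0, 102.6]
force: [0.3, 0.7, -0.5]
grip_width: 0.086
grasp_force: 0.0
```

Emit:
{"fn": "jog_arm", "kwargs": {
  "motion": [
    {"x":-4.1,"y":-1.5,"z":0.8,"ax":0,"ay":0,"az":4},
    {"x":0,"y":0,"z":0,"ax":0,"ay":0,"az":8},
    {"x":0,"y":0,"z":0,"ax":0,"ay":0,"az":8},
    {"x":0,"y":0,"z":0,"ax":0,"ay":0,"az":7.2},
    {"x":0,"y":0,"z":0,"ax":0,"ay":0,"az":0}
  ]
}}

```text
time_s: 11.85
tool_pos: [0.5088, -0.1248, 0.1509]
tool_rot: [-179.9, 0.0, 75.4]
force: [0.2, -0.0, 0.3]
grip_width: 0.0867
grasp_force: 0.0
```

Emit:
{"fn": "jog_arm", "kwargs": {
  "motion": [
    {"x":0,"y":0,"z":2,"ax":0,"ay":0,"az":0},
    {"x":0,"y":0,"z":4,"ax":0,"ay":0,"az":0},
    {"x":0,"y":0,"z":4,"ax":0,"ay":0,"az":0},
    {"x":0,"y":0,"z":0,"ax":0,"ay":0,"az":0},
    {"x":0,"y":0,"z":0,"ax":0,"ay":0,"az":0}
  ]
}}

```text
time_s: 12.35
tool_pos: [0.5087, -0.1253, 0.0516]
tool_rot: [-179.9, 0.0, 75.5]
force: [-0.1, -0.7, 0.8]
grip_width: 0.0872
grasp_force: 0.0
```

```bash
python3 - <<'E'
from h import *
print(delta([.5087,-.1246,.018],75.5),tool()[2]['tool_pos'])
E
```

```text
(array([ 0.07, -0.01,  3.36]), array([-0.09,  0.05, -0.02])) [ 0.50872086 -0.12525509  0.05159374]
```

Emit:
{"fn": "jog_arm", "kwargs": {
  "motion": [
    {"x":0,"y":0,"z":1.2,"ax":0,"ay":0,"az":0},
    {"x":0,"y":0,"z":1.2,"ax":0,"ay":0,"az":0},
    {"x":0,"y":0,"z":0.9,"ax":0,"ay":0,"az":0},
    {"x":0,"y":0,"z":0,"ax":0,"ay":0,"az":0},
    {"x":0,"y":0,"z":0,"ax":0,"ay":0,"az":0}
  ]
}}

```text
time_s: 12.85
tool_pos: [0.509, -0.1255, 0.0185]
tool_rot: [-180.0, 0.0, 75.4]
force: [0.7, 0.5, 0.5]
grip_width: 0.087
grasp_force: 0.0
```

Emit:
{"fn": "jog_arm", "kwargs": {
  "motion": [
    {"x":0,"y":0,"z":0,"ax":0,"ay":0,"az":0},
    {"x":0,"y":0,"z":0,"ax":0,"ay":0,"az":0},
    {"x":0,"y":0,"z":0,"ax":0,"ay":0,"az":0},
    {"x":0,"y":0,"z":0,"ax":0,"ay":0,"az":0},
    {"x":0,"y":0,"z":0,"ax":0,"ay":0,"az":0}
  ],
  "claw": -1,
  "squeeze": 25
}}

```text
time_s: 13.35
tool_pos: [0.5092, -0.1253, 0.0187]
tool_rot: [180.0, -0.0, 75.4]
force: [-0.6, -0.2, -0.1]
grip_width: 0.0551
grasp_force: 0.0
```

Emit:
{"fn": "jog_arm", "kwargs": {
  "motion": [
    {"x":0,"y":0,"z":0,"ax":0,"ay":0,"az":0},
    {"x":0,"y":0,"z":0,"ax":0,"ay":0,"az":0},
    {"x":0,"y":0,"z":0,"ax":0,"ay":0,"az":0},
    {"x":0,"y":0,"z":0,"ax":0,"ay":0,"az":0},
    {"x":0,"y":0,"z":0,"ax":0,"ay":0,"az":0}
  ]
}}

```text
time_s: 13.85
tool_pos: [0.509, -0.1253, 0.0186]
tool_rot: [180.0, -0.0, 75.4]
force: [-0.7, 0.2, 0.6]
grip_width: 0.0436
grasp_force: 25.0
```

Emit:
{"fn": "jog_arm", "kwargs": {
  "motion": [
    {"x":0,"y":0,"z":-1,"ax":0,"ay":0,"az":0},
    {"x":0,"y":0,"z":-3,"ax":0,"ay":0,"az":0},
    {"x":0,"y":0,"z":-4,"ax":0,"ay":0,"az":0},
    {"x":0,"y":0,"z":-3,"ax":0,"ay":0,"az":0},
    {"x":0,"y":0,"z":0,"ax":0,"ay":0,"az":0}
  ]
}}

```text
time_s: 14.35
tool_pos: [0.5123, -0.1262, 0.1335]
tool_rot: [179.5, -0.1, 75.4]
force: [0.3, -0.1, -0.9]
grip_width: 0.0435
grasp_force: 25.0
```

```bash
python3 - <<'E'
from h import *
print(delta([.5348,.1875,.13],102.6),tool()[2]['tool_pos'])
E
```

```text
(array([30.92, -5.75,  0.37]), array([ 5.200e-01, -1.000e-02, -2.725e+01])) [ 0.51225261 -0.12620837  0.13350063]
```

Emit:
{"fn": "jog_arm", "kwargs": {
  "motion": [
    {"x":4.4,"y":-0.8,"z":0,"ax":0,"ay":0,"az":0},
    {"x":4.4,"y":-0.8,"z":0,"ax":0,"ay":0,"az":0},
    {"x":4.4,"y":-0.8,"z":0,"ax":0,"ay":0,"az":0},
    {"x":4.4,"y":-0.8,"z":0,"ax":0,"ay":0,"az":0},
    {"x":4.4,"y":-0.8,"z":0,"ax":0,"ay":0,"az":0}
  ]
}}

```text
time_s: 14.85
tool_pos: [0.5251, 0.0992, 0.128]
tool_rot: [-179.9, 0.0, 75.4]
force: [1.0, -0.4, -1.5]
grip_width: 0.0437
grasp_force: 25.0
```

Emit:
{"fn": "jog_arm", "kwargs": {
  "motion": [
    {"x":4.4,"y":-0.7,"z":0,"ax":0,"ay":0,"az":0},
    {"x":4.4,"y":-0.7,"z":0,"ax":0,"ay":0,"az":-3.2},
    {"x":0,"y":0,"z":0,"ax":0,"ay":0,"az":-8},
    {"x":0,"y":0,"z":0,"ax":0,"ay":0,"az":-8},
    {"x":0,"y":0,"z":0,"ax":0,"ay":0,"az":-8}
  ]
}}

```text
time_s: 15.35
tool_pos: [0.5337, 0.1864, 0.1274]
tool_rot: [-179.9, 0.0, 103.0]
force: [-0.2, 0.0, -1.2]
grip_width: 0.0439
grasp_force: 25.0
```

Emit:
{"fn": "jog_arm", "kwargs": {
  "motion": [
    {"x":0,"y":0,"z":3,"ax":0,"ay":0,"az":0},
    {"x":0,"y":0,"z":3,"ax":0,"ay":0,"az":0},
    {"x":0,"y":0,"z":1,"ax":0,"ay":0,"az":0},
    {"x":0,"y":0,"z":0,"ax":0,"ay":0,"az":0},
    {"x":0,"y":0,"z":0,"ax":0,"ay":0,"az":0}
  ]
}}

```text
time_s: 15.85
tool_pos: [0.5351, 0.1864, 0.0593]
tool_rot: [180.0, -0.0, 102.6]
force: [0.0, 0.8, -0.5]
grip_width: 0.0433
grasp_force: 25.0
```

```bash
python3 - <<'E'
from h import *
import pickle
print(delta([.5348,.1875,.0315],102.6),tool()[2]['tool_pos'])
P,im=snap('wrist','w6')
a=np.radians(102.6);yd=np.array([np.cos(a),np.sin(a)]);xd=np.array([np.sin(a),-np.cos(a)]);p=tool()[0][:2]
zt=tool()[0][2]-.0026+.012
cs=blobs(im,(85,20,0),(135,255,110),(260,120,385,232),200)
for c in cs:
    b=cv2.boundingRect(c);print(b)
    for u in(b[0],b[0]+b[2]):
        w=cast(P,u,b[1],zt)[:2];print(((w-p)@xd*1e3).round(1),((w-p)@yd*1e3).round(1))
cv2.imwrite('pics/w6c.png',cv2.resize(im[40:260,190:450],None,fx=3,fy=2.7,interpolation=2))
E
```

```text
(array([ 0.12, -0.01,  2.78]), array([ 0.05, -0.  , -0.04])) [0.53510172 0.18635939 0.0592782 ]
(278, 180, 87, 52)
-21.5 42.8
20.9 42.8
```

View pics/w6c.png

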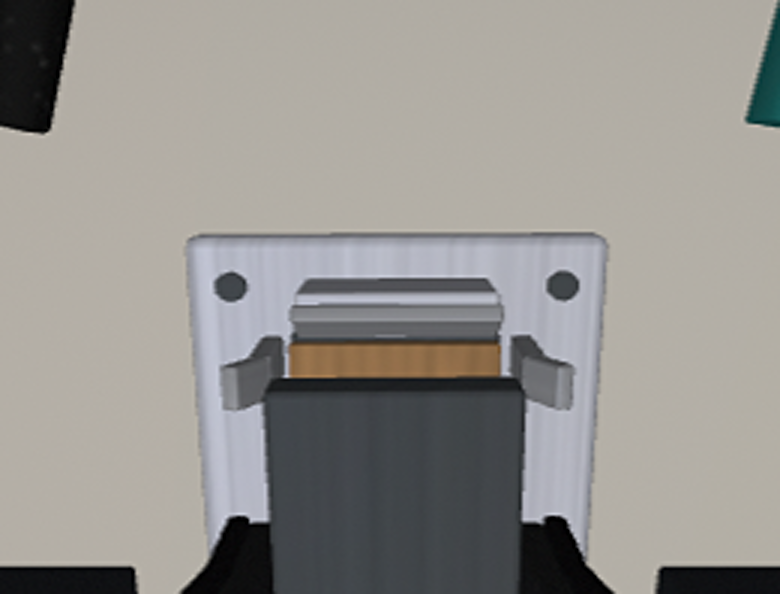

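Emit:
{"fn": "jog_arm", "kwargs": {
  "motion": [
    {"x":0.0,"y":0,"z":0.8,"ax":0,"ay":0,"az":0},
    {"x":0,"y":0,"z":0.8,"ax":0,"ay":0,"az":0},
    {"x":0,"y":0,"z":0.8,"ax":0,"ay":0,"az":0},
    {"x":0,"y":0,"z":0.4,"ax":0,"ay":0,"az":0},
    {"x":0,"y":0,"z":0,"ax":0,"ay":0,"az":0}
  ]
}}

```text
time_s: 16.4
tool_pos: [0.5343, 0.1862, 0.0305]
tool_rot: [-180.0, -0.0, 102.6]
force: [-2.7, -0.8, 1.8]
grip_width: 0.0437
grasp_force: 25.0
```

Emit:
{"fn": "jog_arm", "kwargs": {
  "motion": [
    {"x":0,"y":0,"z":0,"ax":0,"ay":0,"az":0},
    {"x":0,"y":0,"z":0,"ax":0,"ay":0,"az":0},
    {"x":0,"y":0,"z":0,"ax":0,"ay":0,"az":0},
    {"x":0,"y":0,"z":0,"ax":0,"ay":0,"az":0},
    {"x":0,"y":0,"z":0,"ax":0,"ay":0,"az":0}
  ]
}}

```text
time_s: 16.9
tool_pos: [0.5344, 0.1862, 0.0306]
tool_rot: [-180.0, 0.0, 102.6]
force: [-2.3, 0.3, 2.6]
grip_width: 0.0436
grasp_force: 25.0
```

Emit:
{"fn": "jog_arm", "kwargs": {
  "motion": [
    {"x":0,"y":0,"z":0,"ax":0,"ay":0,"az":0},
    {"x":0,"y":0,"z":0,"ax":0,"ay":0,"az":0},
    {"x":0,"y":0,"z":0,"ax":0,"ay":0,"az":0},
    {"x":0,"y":0,"z":0,"ax":0,"ay":0,"az":0},
    {"x":0,"y":0,"z":0,"ax":0,"ay":0,"az":0}
  ],
  "claw": 0.5
}}

```text
time_s: 17.4
tool_pos: [0.5347, 0.1863, 0.0305]
tool_rot: [180.0, -0.0, 102.6]
force: [-0.0, -0.6, -0.2]
grip_width: 0.0645
grasp_force: 0.0
```

Emit:
{"fn": "jog_arm", "kwargs": {
  "motion": [
    {"x":0,"y":0,"z":-1,"ax":0,"ay":0,"az":0},
    {"x":0,"y":0,"z":-3,"ax":0,"ay":0,"az":0},
    {"x":0,"y":0,"z":-4,"ax":0,"ay":0,"az":0},
    {"x":-2,"y":0,"z":-4,"ax":0,"ay":0,"az":0},
    {"x":-4,"y":0,"z":-2,"ax":0,"ay":0,"az":0}
  ]
}}

```text
time_s: 17.9
tool_pos: [0.549, 0.1316, 0.1753]
tool_rot: [179.6, -0.2, 103.0]
force: [0.4, 0.4, 0.3]
grip_width: 0.0653
grasp_force: 0.0
```

Emit:
{"fn": "jog_arm", "kwargs": {
  "motion": [
    {"x":-4,"y":0,"z":0,"ax":0,"ay":0,"az":0},
    {"x":-4,"y":0,"z":0,"ax":0,"ay":0,"az":0},
    {"x":-2,"y":0,"z":0,"ax":0,"ay":0,"az":0},
    {"x":0,"y":0,"z":0,"ax":0,"ay":0,"az":0},
    {"x":0,"y":0,"z":0,"ax":0,"ay":0,"az":0}
  ]
}}

```text
time_s: 18.4
tool_pos: [0.5694, 0.0305, 0.1711]
tool_rot: [180.0, -0.0, 102.5]
force: [-0.3, 1.1, 0.3]
grip_width: 0.0653
grasp_force: 0.0
```

```bash
python3 - <<'E'
from h import *
P,im=snap('wrist','w7');print(tool()[2]['tool_pos'],tool()[2]['tool_rot'])
for n,lo,hi,z in[('plate',(85,20,36),(135,255,110),.04),('wing',(0,0,0),(180,255,35),.077)]:
  for c in blobs(im,lo,hi,(250,0,400,160),60):print(n,cv2.contourArea(c),cv2.boundingRect(c),rect(P,c,z))
cv2.imwrite('pics/w7c.png',cv2.resize(im[0:180,230:410],None,fx=3.3,fy=3.3,interpolation=2))
E
```

```text
[0.56929627 0.03164647 0.17088422] [ 1.79974063e+02 -6.22967488e-02  1.02648533e+02]
plate 69.5 (320, 95, 14, 13) ((557.7, 109.3), (5.8, 15.2), 152.1)
plate 1631.5 (295, 79, 57, 54) ((554.6, 102.9), (44.9, 49.1), 12.5)
plate 2499.5 (294, 0, 55, 50) ((539.2, 165.2), (36.2, 43.6), 12.5)
wing 368.5 (306, 90, 36, 34) ((554.9, 103.1), (9.6, 34.3), 148.4)
```

View pics/w7c.png

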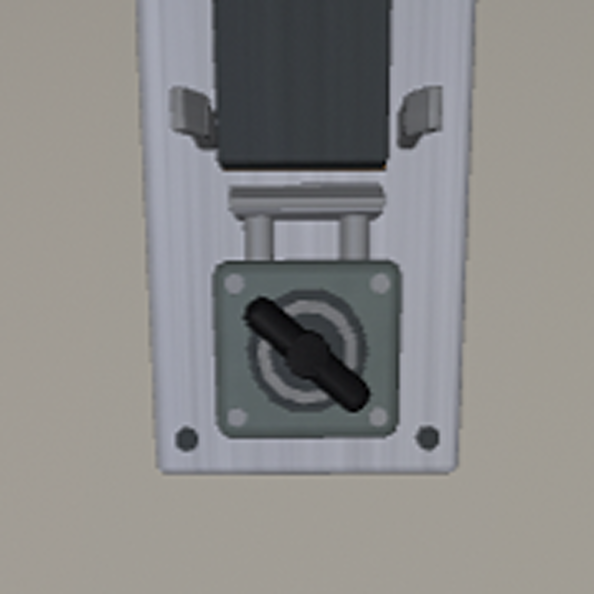

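Emit:
{"fn": "jog_arm", "kwargs": {
  "motion": [
    {"x":3.5,"y":0.1,"z":1,"ax":0,"ay":0,"az":0},
    {"x":3.9,"y":0.1,"z":2,"ax":0,"ay":0,"az":0},
    {"x":0,"y":0,"z":2,"ax":0,"ay":0,"az":-7.6},
    {"x":0,"y":0,"z":1,"ax":0,"ay":0,"az":-7.6},
    {"x":0,"y":0,"z":0,"ax":0,"ay":0,"az":-7.6}
  ],
  "claw": 0
}}

```text
time_s: 18.95
tool_pos: [0.5531, 0.1055, 0.1086]
tool_rot: [-179.8, -0.1, 125.9]
force: [0.4, -0.7, -0.3]
grip_width: 0.0443
grasp_force: 0.0
```

Emit:
{"fn": "jog_arm", "kwargs": {
  "motion": [
    {"x":0,"y":0,"z":0,"ax":0,"ay":0,"az":-7.6},
    {"x":0,"y":0,"z":0,"ax":0,"ay":0,"az":-7.6},
    {"x":0,"y":0,"z":0,"ax":0,"ay":0,"az":-7.6},
    {"x":0,"y":0,"z":0,"ax":0,"ay":0,"az":0},
    {"x":0,"y":0,"z":0,"ax":0,"ay":0,"az":0}
  ]
}}

```text
time_s: 19.45
tool_pos: [0.5549, 0.1043, 0.1106]
tool_rot: [180.0, -0.0, 148.1]
force: [0.4, 0.9, -0.4]
grip_width: 0.0435
grasp_force: 0.0
```

```bash
python3 - <<'E'
from h import *
print(delta([.5549,.1031,.057],148.4),tool()[2]['tool_pos'],tool()[2]['qpos'])
E
```

```text
(array([-0.06, -0.1 ,  5.36]), array([ 0.02, -0.02, -0.28])) [0.55489904 0.10428034 0.11061679] [-30.66847493  13.01792459  19.67898443 104.0300895   -4.88657932
  63.77168361  48.82312078]
```

Emit:
{"fn": "jog_arm", "kwargs": {
  "motion": [
    {"x":-0.05,"y":-0.1,"z":2,"ax":0,"ay":0,"az":-0.3},
    {"x":0,"y":0,"z":2,"ax":0,"ay":0,"az":0},
    {"x":0,"y":0,"z":1.3,"ax":0,"ay":0,"az":0},
    {"x":0,"y":0,"z":0,"ax":0,"ay":0,"az":0},
    {"x":0,"y":0,"z":0,"ax":0,"ay":0,"az":0}
  ]
}}

```text
time_s: 19.95
tool_pos: [0.5553, 0.102, 0.0578]
tool_rot: [180.0, 0.0, 148.4]
force: [0.2, -0.8, -0.1]
grip_width: 0.0436
grasp_force: 0.0
```

Emit:
{"fn": "jog_arm", "kwargs": {
  "motion": [
    {"x":0,"y":0,"z":0,"ax":0,"ay":0,"az":0},
    {"x":0,"y":0,"z":0,"ax":0,"ay":0,"az":0},
    {"x":0,"y":0,"z":0,"ax":0,"ay":0,"az":0},
    {"x":0,"y":0,"z":0,"ax":0,"ay":0,"az":0},
    {"x":0,"y":0,"z":0,"ax":0,"ay":0,"az":0}
  ],
  "claw": -1,
  "squeeze": 30
}}

```text
time_s: 20.45
tool_pos: [0.5552, 0.1018, 0.0578]
tool_rot: [180.0, 0.0, 148.5]
force: [1.4, -0.5, 0.1]
grip_width: 0.0115
grasp_force: 0.0
```

Emit:
{"fn": "jog_arm", "kwargs": {
  "motion": [
    {"x":0,"y":0,"z":0,"ax":0,"ay":0,"az":0},
    {"x":0,"y":0,"z":0,"ax":0,"ay":0,"az":0},
    {"x":0,"y":0,"z":0,"ax":0,"ay":0,"az":0},
    {"x":0,"y":0,"z":0,"ax":0,"ay":0,"az":0},
    {"x":0,"y":0,"z":0,"ax":0,"ay":0,"az":0}
  ]
}}

```text
time_s: 20.95
tool_pos: [0.5554, 0.102, 0.0578]
tool_rot: [180.0, 0.0, 148.5]
force: [0.1, 0.5, 1.9]
grip_width: 0.0075
grasp_force: 29.8
```

```bash
python3 - <<'E'
from h import *
o=tool()[2];print(o['tool_pos'],o['tool_rot'],o['wrist_torque'],o['force'],o['grip_width'])
E
```

```text
[0.55536367 0.1020102  0.05777177] [1.79960030e+02 1.17175781e-02 1.48481299e+02] [ 0.26496017 -0.05906034  0.01742806] [0.12854508 0.46386298 1.88243871] 0.007526628619027568
```

Emit:
{"fn": "jog_arm", "kwargs": {
  "motion": [
    {"x":0,"y":0,"z":0,"ax":0,"ay":0,"az":4},
    {"x":0,"y":0,"z":0,"ax":0,"ay":0,"az":6},
    {"x":0,"y":0,"z":0,"ax":0,"ay":0,"az":6},
    {"x":0,"y":0,"z":0,"ax":0,"ay":0,"az":6},
    {"x":0,"y":0,"z":0,"ax":0,"ay":0,"az":6}
  ]
}}

```text
time_s: 21.45
tool_pos: [0.555, 0.1017, 0.0578]
tool_rot: [-180.0, -0.0, 120.2]
force: [-0.3, 0.1, 2.2]
grip_width: 0.0076
grasp_force: 29.8
```

Emit:
{"fn": "jog_arm", "kwargs": {
  "motion": [
    {"x":0,"y":0,"z":0,"ax":0,"ay":0,"az":6},
    {"x":0,"y":0,"z":0,"ax":0,"ay":0,"az":6},
    {"x":0,"y":0,"z":0,"ax":0,"ay":0,"az":6},
    {"x":0,"y":0,"z":0,"ax":0,"ay":0,"az":6},
    {"x":0,"y":0,"z":0,"ax":0,"ay":0,"az":6}
  ]
}}

```text
time_s: 21.95
tool_pos: [0.5545, 0.1015, 0.0578]
tool_rot: [-179.9, 0.0, 90.2]
force: [-2.2, 0.4, 3.9]
grip_width: 0.0083
grasp_force: 29.8
```

```bash
python3 - <<'E'
from h import *
o=tool()[2];print(o['tool_pos'],o['tool_rot'],o['wrist_torque'],o['force'],o['grip_width'])
E
```

```text
[0.55454552 0.10153491 0.05775329] [-1.79925205e+02  2.45234681e-03  9.02301258e+01] [0.05884415 0.4585866  0.07134795] [-2.22876062  0.38397753  3.87524557] 0.008297160627335314
```

Emit:
{"fn": "jog_arm", "kwargs": {
  "motion": [
    {"x":0,"y":0,"z":0,"ax":0,"ay":0,"az":6},
    {"x":0,"y":0,"z":0,"ax":0,"ay":0,"az":6},
    {"x":0,"y":0,"z":0,"ax":0,"ay":0,"az":6},
    {"x":0,"y":0,"z":0,"ax":0,"ay":0,"az":6},
    {"x":0,"y":0,"z":0,"ax":0,"ay":0,"az":6}
  ]
}}

```text
time_s: 22.45
tool_pos: [0.554, 0.1017, 0.0577]
tool_rot: [-179.9, 0.1, 60.2]
force: [-4.3, -0.0, 4.1]
grip_width: 0.0074
grasp_force: 29.8
```

Emit:
{"fn": "jog_arm", "kwargs": {
  "motion": [
    {"x":0,"y":0,"z":0,"ax":0,"ay":0,"az":6},
    {"x":0,"y":0,"z":0,"ax":0,"ay":0,"az":6},
    {"x":0,"y":0,"z":0,"ax":0,"ay":0,"az":6},
    {"x":0,"y":0,"z":0,"ax":0,"ay":0,"az":6},
    {"x":0,"y":0,"z":0,"ax":0,"ay":0,"az":3}
  ]
}}

```text
time_s: 22.95
tool_pos: [0.5537, 0.1019, 0.0578]
tool_rot: [-179.9, 0.1, 33.3]
force: [-3.0, 1.4, 5.5]
grip_width: 0.0078
grasp_force: 29.8
```

```bash
python3 - <<'E'
from h import *
o=tool()[2];print(o['tool_pos'],o['tool_rot'],o['wrist_torque'],o['force'],o['grip_width'])
E
```

```text
[0.55372365 0.10193253 0.05775414] [-1.79878149e+02  1.37268026e-01  3.33059943e+01] [0.06139368 1.05258513 0.03365775] [-2.95017039  1.40325954  5.50795634] 0.007844046937211874
```

Emit:
{"fn": "jog_arm", "kwargs": {
  "motion": [
    {"x":0,"y":0,"z":0,"ax":0,"ay":0,"az":2},
    {"x":0,"y":0,"z":0,"ax":0,"ay":0,"az":2},
    {"x":0,"y":0,"z":0,"ax":0,"ay":0,"az":2},
    {"x":0,"y":0,"z":0,"ax":0,"ay":0,"az":2},
    {"x":0,"y":0,"z":0,"ax":0,"ay":0,"az":1.5}
  ]
}}

```text
time_s: 23.45
tool_pos: [0.5537, 0.1021, 0.0577]
tool_rot: [-179.9, 0.2, 23.9]
force: [-4.3, 0.9, 6.6]
grip_width: 0.0078
grasp_force: 29.8
```

```bash
cat >>h.py <<'E'
def st():
    o=tool()[2];print(o['time_s'],o['tool_pos'].round(4),o['tool_rot'].round(2),o['wrist_torque'].round(3),o['force'].round(1),o['grip_width'].round(4),o['effort'].round(2)[-1])
E
python3 -c "from h import *;st()"
```

```text
Traceback (most recent call last):
  File "h.py", line 26, in st
    o=tool()[2];print(o['time_s'],o['tool_pos'].round(4),o['tool_rot'].round(2),o['wrist_torque'].round(3),o['force'].round(1),o['grip_width'].round(4),o['effort'].round(2)[-1])
                                                                                                                               ^^^^^^^^^^^^^^^^^^^^^
AttributeError: 'float' object has no attribute 'round'
```

Emit:
{"fn": "jog_arm", "kwargs": {
  "motion": [
    {"x":0,"y":0,"z":0,"ax":0,"ay":0,"az":0.8},
    {"x":0,"y":0,"z":0,"ax":0,"ay":0,"az":0.8},
    {"x":0,"y":0,"z":0,"ax":0,"ay":0,"az":0.8},
    {"x":0,"y":0,"z":0,"ax":0,"ay":0,"az":0.8},
    {"x":0,"y":0,"z":0,"ax":0,"ay":0,"az":0.8}
  ]
}}

```text
time_s: 23.95
tool_pos: [0.5536, 0.1021, 0.0578]
tool_rot: [-179.9, 0.2, 20.0]
force: [-3.9, 1.5, 6.9]
grip_width: 0.008
grasp_force: 29.8
```

```bash
python3 -c "from h import *;st()"
```

```text
Traceback (most recent call last):
  File "h.py", line 26, in st
    o=tool()[2];print(o['time_s'],o['tool_pos'].round(4),o['tool_rot'].round(2),o['wrist_torque'].round(3),o['force'].round(1),o['grip_width'].round(4),o['effort'].round(2)[-1])
                                                                                                                               ^^^^^^^^^^^^^^^^^^^^^
AttributeError: 'float' object has no attribute 'round'
```

```bash
sed -i "s/o\['grip_width'\].round(4)/round(o['grip_width'],4)/" h.py; python3 -c "from h import *;st()"
```

```text
23.95 [0.5536 0.1021 0.0578] [-1.7989e+02  1.6000e-01  1.9980e+01] [0.165 1.043 0.146] [-3.9  1.5  6.9] 0.008 -0.02
```

Emit:
{"fn": "jog_arm", "kwargs": {
  "motion": [
    {"x":0,"y":0,"z":0,"ax":0,"ay":0,"az":0.6},
    {"x":0,"y":0,"z":0,"ax":0,"ay":0,"az":0.6},
    {"x":0,"y":0,"z":0,"ax":0,"ay":0,"az":0.6},
    {"x":0,"y":0,"z":0,"ax":0,"ay":0,"az":0.6},
    {"x":0,"y":0,"z":0,"ax":0,"ay":0,"az":0.6}
  ]
}}

```text
time_s: 24.45
tool_pos: [0.5536, 0.1021, 0.0577]
tool_rot: [-179.9, 0.2, 17.1]
force: [-4.8, 0.9, 6.4]
grip_width: 0.0082
grasp_force: 30.2
```

```bash
python3 -c "from h import *;st()"
```

```text
24.45 [0.5536 0.1021 0.0577] [-179.93    0.18   17.05] [0.181 1.052 0.488] [-4.8  0.9  6.4] 0.0082 -0.36
```

Emit:
{"fn": "jog_arm", "kwargs": {
  "motion": [
    {"x":0,"y":0,"z":0,"ax":0,"ay":0,"az":-0.6},
    {"x":0,"y":0,"z":0,"ax":0,"ay":0,"az":-0.6},
    {"x":0,"y":0,"z":0,"ax":0,"ay":0,"az":-0.6},
    {"x":0,"y":0,"z":0,"ax":0,"ay":0,"az":0},
    {"x":0,"y":0,"z":0,"ax":0,"ay":0,"az":0}
  ]
}}

```text
time_s: 24.95
tool_pos: [0.5536, 0.1022, 0.0577]
tool_rot: [-179.9, 0.2, 18.9]
force: [-4.6, 0.7, 6.8]
grip_width: 0.0078
grasp_force: 29.8
```

```bash
python3 -c "from h import *;st()"
```

```text
24.95 [0.5536 0.1022 0.0577] [-1.7991e+02  1.7000e-01  1.8850e+01] [0.175 1.1   0.252] [-4.6  0.7  6.8] 0.0078 -0.31
```

Emit:
{"fn": "jog_arm", "kwargs": {
  "motion": [
    {"x":0,"y":0,"z":0,"ax":0,"ay":0,"az":-0.6},
    {"x":0,"y":0,"z":0,"ax":0,"ay":0,"az":-0.6},
    {"x":0,"y":0,"z":0,"ax":0,"ay":0,"az":-0.6},
    {"x":0,"y":0,"z":0,"ax":0,"ay":0,"az":0},
    {"x":0,"y":0,"z":0,"ax":0,"ay":0,"az":0}
  ]
}}

```text
time_s: 25.45
tool_pos: [0.5536, 0.1021, 0.0577]
tool_rot: [-179.9, 0.2, 20.6]
force: [-4.5, 1.7, 5.0]
grip_width: 0.0079
grasp_force: 29.9
```

```bash
python3 -c "from h import *;st()"
```

```text
25.45 [0.5536 0.1021 0.0577] [-1.7989e+02  1.6000e-01  2.0580e+01] [ 0.235  1.074 -0.057] [-4.5  1.7  5. ] 0.0079 0.01
```

Emit:
{"fn": "jog_arm", "kwargs": {
  "motion": [
    {"x":0,"y":0,"z":0,"ax":0,"ay":0,"az":-4},
    {"x":0,"y":0,"z":0,"ax":0,"ay":0,"az":-6},
    {"x":0,"y":0,"z":0,"ax":0,"ay":0,"az":-6},
    {"x":0,"y":0,"z":0,"ax":0,"ay":0,"az":-6},
    {"x":0,"y":0,"z":0,"ax":0,"ay":0,"az":-6}
  ]
}}

```text
time_s: 25.95
tool_pos: [0.5539, 0.1018, 0.0577]
tool_rot: [-179.9, 0.1, 48.8]
force: [-3.8, 1.0, 5.4]
grip_width: 0.0078
grasp_force: 29.9
```

Emit:
{"fn": "jog_arm", "kwargs": {
  "motion": [
    {"x":0,"y":0,"z":0,"ax":0,"ay":0,"az":-6},
    {"x":0,"y":0,"z":0,"ax":0,"ay":0,"az":-6},
    {"x":0,"y":0,"z":0,"ax":0,"ay":0,"az":-6},
    {"x":0,"y":0,"z":0,"ax":0,"ay":0,"az":-6},
    {"x":0,"y":0,"z":0,"ax":0,"ay":0,"az":-6}
  ]
}}

```text
time_s: 26.45
tool_pos: [0.5543, 0.1016, 0.0577]
tool_rot: [-179.9, 0.0, 78.8]
force: [-1.6, 0.3, 3.6]
grip_width: 0.0076
grasp_force: 29.9
```

Emit:
{"fn": "jog_arm", "kwargs": {
  "motion": [
    {"x":0,"y":0,"z":0,"ax":0,"ay":0,"az":-6},
    {"x":0,"y":0,"z":0,"ax":0,"ay":0,"az":-6},
    {"x":0,"y":0,"z":0,"ax":0,"ay":0,"az":-6},
    {"x":0,"y":0,"z":0,"ax":0,"ay":0,"az":-6},
    {"x":0,"y":0,"z":0,"ax":0,"ay":0,"az":-4}
  ]
}}

```text
time_s: 26.95
tool_pos: [0.5548, 0.1016, 0.0577]
tool_rot: [-180.0, -0.0, 106.8]
force: [-0.9, 0.6, 2.7]
grip_width: 0.0078
grasp_force: 29.9
```

Emit:
{"fn": "jog_arm", "kwargs": {
  "motion": [
    {"x":0,"y":0,"z":0,"ax":0,"ay":0,"az":-4},
    {"x":0,"y":0,"z":0,"ax":0,"ay":0,"az":0},
    {"x":0,"y":0,"z":0,"ax":0,"ay":0,"az":0},
    {"x":0,"y":0,"z":0,"ax":0,"ay":0,"az":0},
    {"x":0,"y":0,"z":0,"ax":0,"ay":0,"az":0}
  ]
}}

```text
time_s: 27.45
tool_pos: [0.5549, 0.1016, 0.0577]
tool_rot: [-180.0, -0.0, 110.5]
force: [-1.9, 0.8, 5.1]
grip_width: 0.0079
grasp_force: 29.9
```

```bash
python3 - <<'E'
from h import *
st()
P,im=snap('wrist','w8')
for c in blobs(im,(85,20,36),(135,255,110),(250,0,400,240),200):print(cv2.boundingRect(c),rect(P,c,.04))
cv2.imwrite('pics/w8c.png',cv2.resize(im[60:260,220:420],None,fx=3,fy=3,interpolation=2))
E
```

```text
27.45 [0.5549 0.1016 0.0577] [-1.7997e+02 -1.0000e-02  1.1054e+02] [-0.01   0.596  0.049] [-1.9  0.8  5.1] 0.0079 -0.05
(281, 193, 85, 47) ((551.0, 114.3), (29.3, 50.7), 20.6)
(294, 0, 103, 160) ((533.9, 189.0), (43.4, 79.0), 102.9)
```

```bash
python3 -c "
from cell import env
print(env.sign_off())"
```

```text
the job is handed in; nothing more can be done
None
```

The separator and second plate are stacked in the press, and the thumbscrew was turned until it seated (wrist torque rose to about 0.5 N m), then backed off about 90°. The gripper is still holding the wing. I handed the job in at about 27.5 s and got no verdict back.

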